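# Put the tip box into the sample case with the folding lid stay

### The arm

A 7-joint arm with a two-finger parallel gripper is mounted at the origin on the work surface. World frame = base frame: x ahead of the robot, y to its left, z up, the work surface at z = 0. Lengths are in m, angles in rad, forces in N, time in s.
With the tool pointing down it reaches from about 0.425 to 0.875 m from the base axis. Payload 9.9 kg.
Tool frame: the origin (TCP) lies at the very end of the fingers, on their centre line; the grasp point (between the pads) lies 19 mm behind it; z points along the fingers, y is the direction in which the jaws open and shut (so a half turn about z gives the same grasp; the last joint's range is limited). The gripper opens to 85 mm and grips with 20 to 120 N. Pads are 22 mm wide; open, the fingers measure 114 mm over their backs; the gripper's body (76 mm by 85 mm) begins 54 mm behind the grasp point. The pads swing forward as they close: fully open they stand 13 mm farther back than shut.
Start: joints at [-1.426, 0.576, 0.025, 1.437, -0.015, 1.129, -0.057], TCP at [0.153, 0.657, 0.231] pointing down, gripper open.
Joint ranges: [-2.76, 2.76], [-0.34, 2.15], [-1.52, 1.57], [0.19, 2.46], [-1.09, 4.23], [0.17, 1.99], [-2.82, 2.82]. Speed limits (rad/s): [2.22, 2.22, 3.01, 3.01, 3.14, 3.14, 3.14].

### API

Orientations are given as a unit quaternion [x, y, z, w].
In Python, from station import env, eyes, order gives the robot as it stands.
- The arm moves only by the tool servo_tool, never from a script. Its arguments are lists of equal length, an entry for each row: "hand": the finger opening in mm, from 0 to 85.4; "offset": the shift along the world's x, y, z in mm, a list of three; "angular": the turn, a rotation vector about the world's x, y, z in rad, a list of three. In form: {"hand": [hand, ...], "offset": [[x, y, z], ...], "angular": [[wx, wy, wz], ...]}. A call has 1 to 10 rows; each row shifts and turns the pose as measured when the row begins; what a row does not reach is not made up. A row lasts 1/8 s, in which the tool goes at most 62.5 mm and 10.7 degrees, less where a joint would pass 70% of its speed; a pose out of reach is approached as far as the arm can. A call is refused whole if a number of a shift passes 62.5 or a number of a turn 0.188, either way. A call with a gripper value outside its range is refused whole. The fingers move at their own pace and stop on an object; "newtons" is the grip in N (left out, the last holds). Time passes only in rows, so rows that do not move let the fingers close. It gives the time, the measured TCP pose, the force and the opening at its end, in the units of the state.
- env.state(): the state, without advancing time (a new reading comes with each control period).
- eyes.grab_frame(name): name is "side" or "top" or "wrist"; returns the picture (480x640x3 uint8, red, green, blue); there is no depth.
- eyes.get_calibration(name): a dict with "fx", "fy", "cx", "cy" (pixels), "position" and "rotation" of the camera in the world. Camera axes: x right, y down, z forward; pixel columns grow to the right and rows downward; lengths in m; the calibration is good to about 2 mm. A picture is of the moment at which its call begins: read the wrist's pose just before it. get_calibration takes no time and is no camera call; for the wrist camera it gives the pose at the moment of the call.
- order.hand_in(): hands the job in, once; it reports no verdict.
The state is a dict: "clock": time; "joint_pos": joint angles; "joint_velocities": joint speeds; "tau": joint torques, N m; "eef_pos": TCP position; "tcp_rot": TCP orientation; "force": force on the tool from outside, world axes, zero at the start; "moment": the same for the moment, N m; "finger_gap": opening from 0.0 (shut) to 1.0 (fully open).
Only numpy, scipy, OpenCV 4.12 (cv2) and the standard library are available. Lean on these libraries where they do the work, as an engineer would, in place of code of your own. Each camera call takes 0.05 s, during which the arm holds its last target.

### The job

Raise the lid of the white sample case until its folding stay locks and holds it open by itself, and put the yellow tip box inside, standing upright on the foam. Then, by the orange grip, push the stay's knee back over its lock point, which lifts the lid slightly, fold the stay and lower the lid gently until it is fully shut. Never force or overstretch the stay, never let the lid slam, and leave the tube rack, beaker and bottle where they are.

Things in the scene. Friction and masses are not known exactly. Their poses are not given: they have to be found in the camera images.
- case: White box case fixed to the bench, 220 (x) x 220 (y) x 130 mm high, walls 8 mm; inside, a grey foam floor lies 65 mm above the bench. Origin at the centre of its underside; x points from its front (robot side) to its hinge side, y to the side that carries the stay, z up.
- lid (a joint): Opening angle of the blue lid (220 x 220 x 12 mm, 0.6 to 0.9 kg, slightly stiff hinge): 0 shut, grows as its front edge rises; it falls shut unless the stay is locked. The stay becomes straight and stops the lid at an angle between 1.26 and 1.49 rad that differs each time and must be felt; let the lid sink back from there: after about 0.03 rad the stay is locked and carries it.
- lid_handle (a point): Centre of the steel bar handle on the lid's top: round bar 110 mm long along the case's y, standing 35 mm off the lid's top face (bar axis), 200 mm from the lid axis. The bar can turn in the gripper while the lid swings.
- lid_hinge (a point): Point on the lid's hinge axis, midway along the lid; the axis runs along the case's y, at case x = +110 mm, z = 130 mm. This frame turns with the lid (it is parallel to the case's frame when the lid is shut).
- knee_grip (a point): Centre of the orange grip on the stay's knee: round sleeve, diameter 14, 42 mm long, its axis along the case's y, 68 mm outside the case's +y wall. It sits on the stay's lower arm: this frame's z points along that arm, from its pivot on the case's side to the knee, 85.5 mm away. As the lid closes, the grip swings about that pivot, over the top and down to the case's front.
- knee (a joint): Angle of the stay's knee: 0 arms in line, positive folded with the knee to the case's front (about 2.6 when the lid is shut), negative over centre; locked at its stop, -0.35. A weak spring turns it towards locked; a push of a few N on the grip towards the case's front unlocks it. The lower pivot is near case x = +10, z = 100 mm (set up to 11 mm higher or lower each time, then fixed).
- buffer (a joint): Stretch of the spring buffer at the upper end of the stay (m): 0 at rest, about 11 N per mm along the stay. It stretches when the lid is pulled on after the stay is straight (about 5 N at the lid handle per mm). It is ruined beyond 4 mm.
- tipbox_mid (a point): Centre of the yellow tip box, 80 (x) x 50 (y) x 55 mm high, 0.1 to 0.21 kg, loose on the bench; its centre is 27.5 mm above its underside.
- rack: Steel test-tube rack with blue-capped tubes, 70 x 180 x 106 mm, origin centre of its underside. Leave alone.
- beaker: Glass beaker 70 mm in diameter, 85 mm high, origin centre of its underside. Leave alone.
- reagent: White bottle with a blue cap, 60 mm in diameter, 130 mm high, origin centre of its underside. Leave alone.

How it is judged:
On the way, in this order (a step that is already met when the one before it is completed fails the run):
1. the lid stands open by itself on the locked stay, not touched by the robot (value of joint lid above 1.1 rad and value of joint knee below -0.25 rad and contact force between the fingers and lid below 0.1 N), for 0.2 s.
2. the tip box stands upright on the foam and is let go while the stay is locked (value of joint knee below -0.2 rad and z of tipbox_mid in the frame of case below 0.098 m and x of tipbox_mid in the frame of case between -0.102 and 0.102 m and y of tipbox_mid in the frame of case between -0.102 and 0.102 m and angle between tipbox_mid's own z axis and vertical below 0.1 rad and contact force between the fingers and tipbox below 0.1 N), for 0.2 s.
3. the stay is folded clear of its lock (value of joint knee above 0.4 rad).
At the end, for the whole second after the job is handed in: the lid is shut (within 0.03 rad) and at rest, and the tip box stands upright (within 0.1 rad) and at rest on the foam inside the case (value of joint lid below 0.03 rad and velocity of joint lid below 0.05 rad/s and z of tipbox_mid in the frame of case between 0.085 and 0.098 m and x of tipbox_mid in the frame of case between -0.102 and 0.102 m and y of tipbox_mid in the frame of case between -0.102 and 0.102 m and angle between tipbox_mid's own z axis and vertical below 0.1 rad and linear speed of tipbox below 0.02 m/s); the robot touches nothing.
It fails at once if the stay is forced: its spring buffer is stretched by more than 4 mm (value of joint buffer above 0.004 m).
It fails at once if the lid slams: it falls faster than 1.2 rad/s anywhere between 0.6 and 0.06 rad open (value of joint lid between 0.06 and 0.6 rad and velocity of joint lid below -1.2 rad/s).
It fails at once if the tube rack is moved more than 20 mm (distance of rack from where it was at the start of the episode above 0.02 m).
It fails at once if the beaker is moved more than 20 mm or tipped (distance of beaker from where it was at the start of the episode above 0.02 m or angle between beaker's own z axis and vertical above 0.3 rad).
It fails at once if the bottle is moved more than 20 mm or tipped (distance of reagent from where it was at the start of the episode above 0.02 m or angle between reagent's own z axis and vertical above 0.3 rad).
It also fails if it takes over 72 s, if anything falls off the work surface, if the arm or the gripper's body presses on something with over 40 N, if the wrist force passes 120 N, or if a joint passes its speed limit or range.

## Working session

There is one attempt and no reset: what is moved stays moved. The work goes in short steps, Python scripts to look and compute and a tool call to move; the robot and the scene stay as the last step left them, time stands still between calls to the robot, and variables do not carry over. Pictures are saved under pics/ and viewed, and the job is handed in when it is done.

Besides the shell and the picture viewer there is one more tool, called after "Request:" by a JSON object that holds its "method" and its "body", one argument or row to a line. servo_tool: Moves the arm, as the interface text tells. Its arguments: {"type":"object","properties":{"hand":{"type":"array","items":{"type":"number"}},"offset":{"type":"array","items":{"type":"array","items":{"type":"number"}}},"angular":{"type":"array","items":{"type":"array","items":{"type":"number"}}},"newtons":{"type":"number"}},"required":["hand","offset","angular"]}

```bash
ls; mkdir -p pics; python3 - <<'E'
from station import env,eyes,order
import cv2
s=env.state();print(s)
for n in ["side","top","wrist"]:
    print(n,eyes.get_calibration(n))
    cv2.imwrite(f"pics/{n}0.png",eyes.grab_frame(n)[:,:,::-1])
E
```

```text
pics
{'clock': 0.0, 'joint_pos': array([-1.42583318,  0.57651242,  0.0248457 ,  1.43790785, -0.01501071,
        1.12900968, -0.05648494]), 'joint_velocities': array([-2.60639367e-03,  1.97014365e-03,  2.75339552e-05,  7.75970219e-04,
        7.33858292e-04, -1.16675885e-03, -3.28147876e-04]), 'tau': array([-4.02906462e-04, -7.65752792e+01,  2.25021936e+00, -2.85951519e+01,
        1.53090834e-02,  1.28825687e-02, -3.70595978e-05]), 'eef_pos': array([0.15296045, 0.65697179, 0.23045599]), 'tcp_rot': array([ 1.14110817e-01,  9.93467684e-01, -8.24486917e-04, -5.59373028e-05]), 'force': array([-0.31073909,  0.459278  ,  1.0429683 ]), 'moment': array([ 0.01708011,  0.01870535, -0.0246182 ]), 'finger_gap': 0.9971270616189684}
side {'fx': 476.66058549225926, 'fy': 476.66058549225926, 'cx': 307.34482585245564, 'cy': 232.48396672683396, 'position': array([0.55549494, 0.93602375, 0.73744244]), 'rotation': array([-0.03097206,  0.88301847, -0.46827203,  0.00635733])}
top {'fx': 594.9165020490923, 'fy': 594.9165020490923, 'cx': 317.56303844150995, 'cy': 241.1989261586476, 'position': array([0.28012959, 0.06527372, 1.61201015]), 'rotation': array([-0.69306856,  0.71328215, -0.07525255,  0.07226062])}
wrist {'fx': 345.87371868892353, 'fy': 345.87371868892353, 'cx': 319.1746443951249, 'cy': 240.7360371613574, 'position': array([0.0787219 , 0.67589139, 0.37368796]), 'rotation': array([0.77433573, 0.61514571, 0.09177625, 0.11652061])}
```

View pics/side0.png

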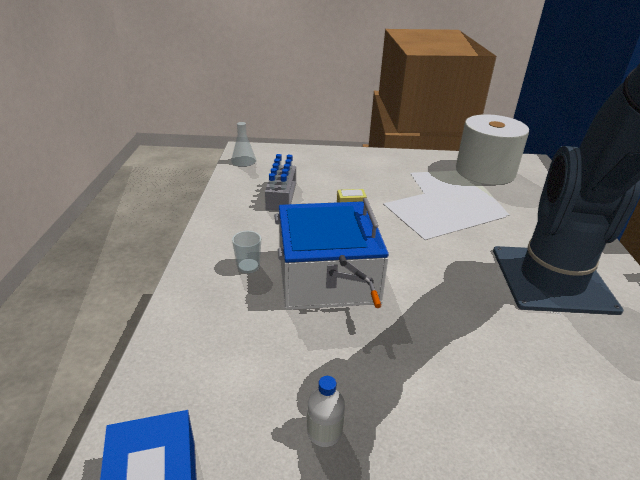

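View pics/top0.png

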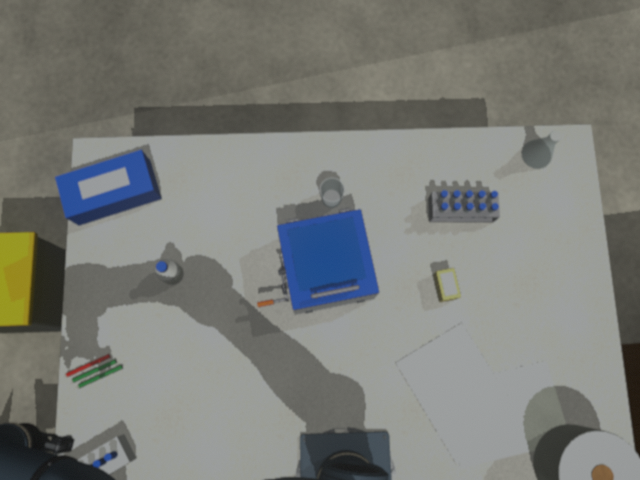

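View pics/wrist0.png

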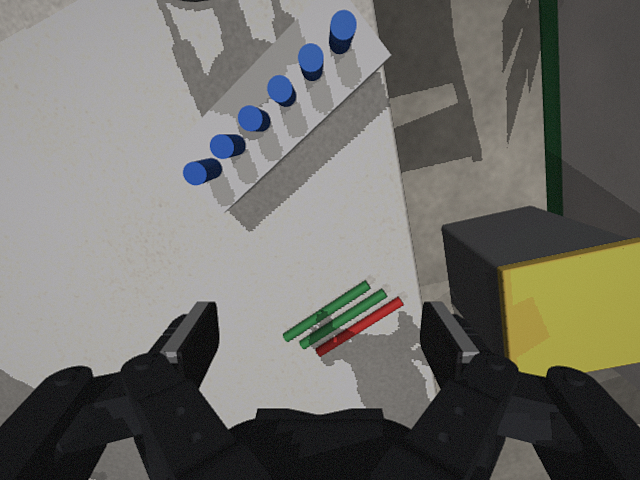

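```bash
python3 - <<'E'
import cv2
a=cv2.imread("pics/top0.png");cv2.imwrite("pics/top0c.png",cv2.resize(a[190:330,240:400],None,fx=5,fy=4.2857*5/4.2857 if 0 else 4.28))
cv2.imwrite("pics/top0d.png",cv2.resize(a[170:330,400:520],None,fx=3.75,fy=3.75))
b=cv2.imread("pics/side0.png");cv2.imwrite("pics/side0c.png",cv2.resize(b[180:330,220:400],None,fx=4,fy=4))
E
```

```text
(no output)
```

View pics/top0c.png

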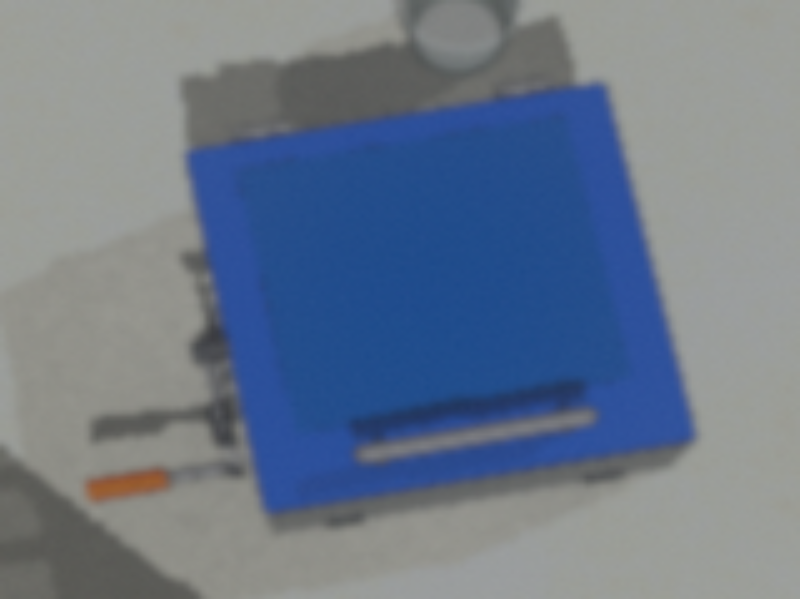

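View pics/top0d.png

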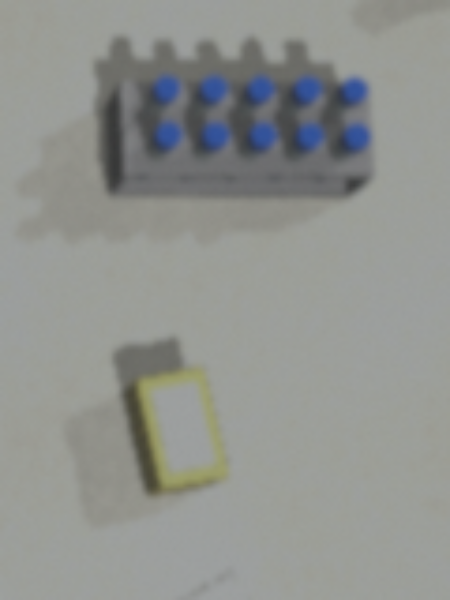

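View pics/side0c.png

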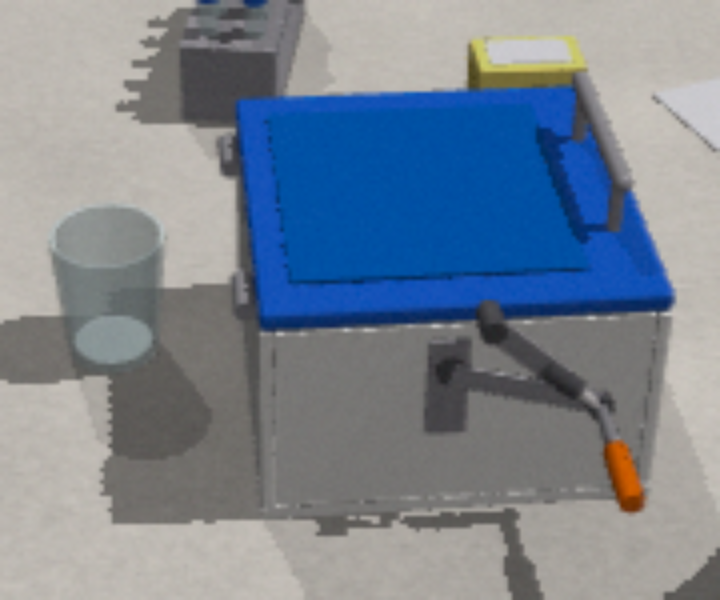

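```bash
cat > h.py <<'E'
import numpy as np, cv2
from scipy.spatial.transform import Rotation as R
from scipy.optimize import least_squares
from station import env,eyes,order
def proj(c,P):
    P=np.atleast_2d(P); q=(P-c["position"])@R.from_quat(c["rotation"]).as_matrix()
    return np.c_[c["fx"]*q[:,0]/q[:,2]+c["cx"],c["fy"]*q[:,1]/q[:,2]+c["cy"]]
def ray(c,uv):
    d=np.array([(uv[0]-c["cx"])/c["fx"],(uv[1]-c["cy"])/c["fy"],1]); return R.from_quat(c["rotation"]).as_matrix()@d
def atz(c,uv,z):
    d=ray(c,uv); return c["position"]+d*(z-c["position"][2])/d[2]
def tri(obs):
    A=[];b=[]
    for c,uv in obs:
        d=ray(c,uv);d/=np.linalg.norm(d);M=np.eye(3)-np.outer(d,d);A.append(M);b.append(M@c["position"])
    return np.linalg.lstsq(np.vstack(A),np.hstack(b),rcond=None)[0]
def case2w(p,P):
    c,s=np.cos(p[2]),np.sin(p[2]);P=np.atleast_2d(P)
    return np.c_[p[0]+c*P[:,0]-s*P[:,1],p[1]+s*P[:,0]+c*P[:,1],P[:,2]]
E
python3 - <<'E'
from h import *
T=eyes.get_calibration("top");S=eyes.get_calibration("side")
tc=lambda u,v:(u/5+240-.4,v/4.28+190-.4)
sc=lambda u,v:(u/4+220-.4,v/4+180-.4)
dc=lambda u,v:(u/3.75+400-.4,v/3.75+170-.4)
t=[tc(*p) for p in[(188,152),(605,84),(695,438),(272,515)]]
for p in t: print("top",atz(T,p,.142))
s=[sc(*p) for p in[(262,320),(237,100),(575,87),(672,298)]]
for p in s: print("side",atz(S,p,.142))
C=np.array([[.11,.11,.142],[.11,-.11,.142],[-.11,-.11,.142],[-.11,.11,.142]])
f=lambda p:np.r_[(proj(T,case2w(p,C))-t).ravel(),(proj(S,case2w(p,C))-s).ravel()]
r=least_squares(f,[.5,0,0]);print(r.x,np.round(r.fun.reshape(-1,2),1))
for p in[(357,455),(597,415)]: print("bar top",atz(T,tc(*p),.177))
print("bar pred",case2w(r.x,[[-.09,.055,.177],[-.09,-.055,.177]]))
g=tri([(T,tc(128,484)),(S,sc(625,478))]);print("grip",g,proj(S,g),sc(625,478))
p=r.x;d=g[:2]-p[:2];c_,s_=np.cos(p[2]),np.sin(p[2]);print("grip in case",c_*d[0]+s_*d[1],-s_*d[0]+c_*d[1],g[2])
# lower pivot on the wall plane y=.11..13
for yy in(.112,.12,.13):
    n=np.array([-s_,c_,0]);o=np.r_[p[:2],0]+n*yy
    for uv in [(450,368),(605,400),(490,318)]:
        dd=ray(S,sc(*uv));k=n@(o-S["position"])/(n@dd);w=S["position"]+k*dd-np.r_[p[:2],0];print(yy,uv,c_*w[0]+s_*w[1],w[2])
b=[atz(T,dc(*q),.055) for q in[(138,378),(205,367),(228,475),(160,492)]];b=np.array(b);print("box",b,b.mean(0))
print(np.arctan2(*( (b[0]+b[1]-b[2]-b[3])[:2][::-1])))
E
```

```text
top [0.6364721  0.15575616 0.142     ]
top [ 0.67212365 -0.05786871  0.142     ]
top [ 0.45880723 -0.09320783  0.142     ]
top [0.42030778 0.11753891 0.142     ]
side [0.637625  0.1620515 0.142    ]
side [ 0.6745153  -0.05521109  0.142     ]
side [ 0.46846786 -0.08963078  0.142     ]
side [0.42558285 0.12520184 0.142     ]
[0.54941402 0.03170818 0.17577154] [[-1.4 -0.7]
 [-0.3 -1.8]
 [ 1.  -0.6]
 [-1.3 -0.6]
 [-0.3 -0.8]
 [-0.9 -0.5]
 [ 3.2 -1.1]
 [ 1.6 -1.2]]
bar top [0.44961273 0.07449883 0.177     ]
bar top [ 0.46899988 -0.04254036  0.177     ]
bar pred [[ 0.45118301  0.07012263  0.177     ]
 [ 0.47041848 -0.03818248  0.177     ]]
grip [0.44750999 0.19379259 0.07622215] [[375.91514463 299.117708  ]] (375.85, 299.1)
grip in case -0.07199053327850498 0.17740673703410398 0.07622215396427762
0.112 (450, 368) 0.01005594185724341 0.10232769900176353
0.112 (605, 400) -0.07657364777377429 0.07359111688853959
0.112 (490, 318) -0.00955816024838118 0.13425394009043956
0.12 (450, 368) 0.011641567404276602 0.1088641680255672
0.12 (605, 400) -0.074096448476562 0.08042333684907443
0.12 (490, 318) -0.007770670434817401 0.14046183086958342
0.13 (450, 368) 0.013623599338068044 0.11703475430532173
0.13 (605, 400) -0.07099994935504667 0.0889636117997431
0.13 (490, 318) -0.005536308167862838 0.1482216943435133
box [[ 0.52219932 -0.25850037  0.055     ]
 [ 0.52869664 -0.30641694  0.055     ]
 [ 0.45181568 -0.31665286  0.055     ]
 [ 0.44129325 -0.26820412  0.055     ]] [ 0.48600122 -0.28744357  0.055     ]
0.12570446000907215
```

Request:
{"method": "servo_tool", "body": {
  "hand": [50,50,50,50,50,50,50,50,50,50],
  "offset": [
    [30,-45,10],
    [30,-50,10],
    [30,-55,10],
    [30,-58,10],
    [30,-60,5],
    [30,-60,0],
    [30,-60,0],
    [30,-60,0],
    [30,-60,0],
    [20,-58,0]
  ],
  "angular": [
    [0,0,-0.117],
    [0,0,-0.117],
    [0,0,-0.117],
    [0,0,-0.117],
    [0,0,-0.117],
    [0,0,-0.117],
    [0,0,-0.117],
    [0,0,-0.117],
    [0,0,-0.117],
    [0,0,-0.117]
  ]
}}

```text
clock: 1.4
eef_pos: [0.4274, 0.1136, 0.273]
tcp_rot: [0.655, 0.756, 0.001, -0.001]
force: [0.5, 0.1, 0.1]
finger_gap: 0.585
```

Request:
{"method": "servo_tool", "body": {
  "hand": [50,50,50],
  "offset": [
    [16,-50,-15],
    [17,-45,-15],
    [0,0,0]
  ],
  "angular": [
    [0,0,0.017],
    [0,0,0.017],
    [0,0,0]
  ]
}}

```text
clock: 1.78
eef_pos: [0.4618, 0.0107, 0.2428]
tcp_rot: [0.645, 0.764, 0.001, -0.0]
force: [-0.8, 0.9, 0.1]
finger_gap: 0.589
```

```bash
python3 - <<'E'
from h import *
s=env.state();print(s["eef_pos"],s["tcp_rot"],s["force"])
for n in["wrist","side"]: cv2.imwrite(f"pics/{n}1.png",eyes.grab_frame(n)[:,:,::-1])
W=eyes.get_calibration("wrist")
print(proj(W,case2w([.5494,.0317,.1758],[[-.09,.055,.177],[-.09,-.055,.177],[-.11,.11,.142],[-.11,-.11,.142]])))
E
```

```text
[0.46181488 0.0107416  0.24284652] [ 6.45199653e-01  7.64012515e-01  1.47575997e-03 -3.26324025e-04] [-0.81777202  0.86558465  0.1472319 ]
[[319.74709672 170.40487271]
 [320.05556759 332.61838768]
 [288.53100065  79.07206259]
 [295.95385503 368.00694845]]
```

View pics/wrist1.png

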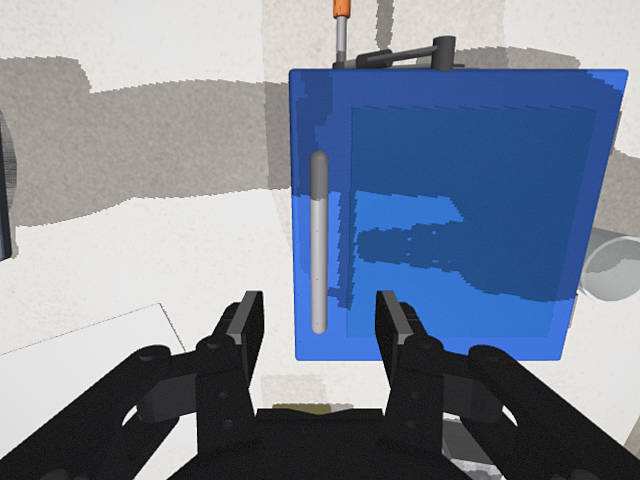

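Request:
{"method": "servo_tool", "body": {
  "hand": [50,50,50,50,50,12,12,12,12],
  "offset": [
    [-1,5,-40],
    [0,5,-35],
    [0,0,-8],
    [0,0,-2],
    [0,0,0],
    [0,0,0],
    [0,0,0],
    [0,0,0],
    [0,0,0]
  ],
  "angular": [
    [0,0,0.008],
    [0,0,0],
    [0,0,0],
    [0,0,0],
    [0,0,0],
    [0,0,0],
    [0,0,0],
    [0,0,0],
    [0,0,0]
  ],
  "newtons": 25
}}

```text
clock: 3.0
eef_pos: [0.4587, 0.0304, 0.1606]
tcp_rot: [0.637, 0.771, 0.004, -0.002]
force: [1.0, -0.9, -0.8]
finger_gap: 0.14
```

Request:
{"method": "servo_tool", "body": {
  "hand": [0,0,0],
  "offset": [
    [0,0,-2],
    [0,0,0],
    [0,0,0]
  ],
  "angular": [
    [0,0,0],
    [0,0,0],
    [0,0,0]
  ],
  "newtons": 40
}}

```text
clock: 3.38
eef_pos: [0.4584, 0.0303, 0.1608]
tcp_rot: [0.638, 0.77, 0.005, -0.003]
force: [-0.6, 0.6, -6.2]
finger_gap: 0.116
```

```bash
python3 - <<'E'
from h import *
s=env.state();print(s["eef_pos"],s["force"],s["finger_gap"])
cv2.imwrite(f"pics/wrist2.png",eyes.grab_frame("wrist")[:,:,::-1])
# arc waypoints of the bar in case x,z, world shifts
for t in np.arange(0,1.51,.1):
    p=t+.2308; x=.11-.20545*np.cos(p);z=.13+.20545*np.sin(p)
    w=case2w([.5494,.036,.1758],[[x,0,z]])[0]; print(round(t,2),np.round((w-case2w([.5494,.036,.1758],[[-.09,0,.177]])[0])*1000,1))
E
```

```text
[0.45841778 0.03032653 0.16077202] [-0.55669306  0.64637312 -6.19534387] 0.11561124092682289
0.0 [-0. -0. -0.]
0.1 [ 5.6  1.  19.7]
0.2 [13.1  2.3 38.8]
0.3 [22.5  4.  57. ]
0.4 [33.6  6.  74.2]
0.5 [46.3  8.2 90.1]
0.6 [ 60.5  10.8 104.7]
0.7 [ 76.1  13.5 117.8]
0.8 [ 92.9  16.5 129.2]
0.9 [110.8  19.7 138.9]
1.0 [129.5  23.  146.7]
1.1 [148.8  26.4 152.6]
1.2 [168.7  30.  156.4]
1.3 [188.8  33.5 158.3]
1.4 [209.   37.1 158.1]
1.5 [229.1  40.7 155.8]
```

View pics/wrist2.png

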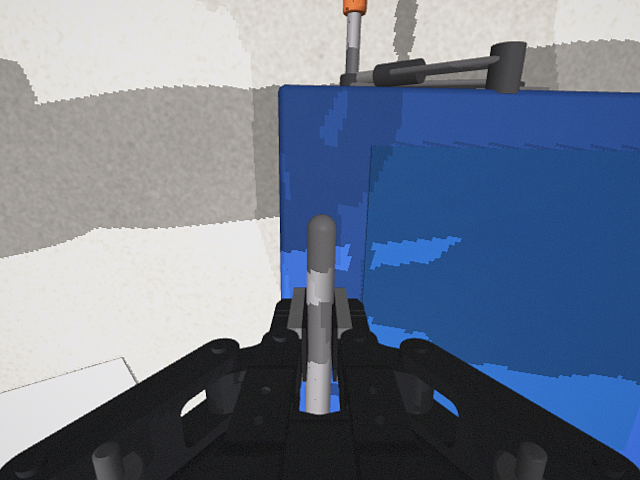

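Request:
{"method": "servo_tool", "body": {
  "hand": [0,0,0,0,0,0,0,0,0],
  "offset": [
    [5.6,1,19.7],
    [7.5,1.3,19.1],
    [9.4,1.7,18.2],
    [11.1,2,17.2],
    [12.7,2.2,16],
    [14.2,2.6,14.5],
    [15.6,2.7,13],
    [16.8,3,11.4],
    [0,0,0]
  ],
  "angular": [
    [0,0,0],
    [0,0,0],
    [0,0,0],
    [0,0,0],
    [0,0,0],
    [0,0,0],
    [0,0,0],
    [0,0,0],
    [0,0,0]
  ]
}}

```text
clock: 4.55
eef_pos: [0.5428, 0.0446, 0.2883]
tcp_rot: [0.639, 0.769, -0.006, -0.011]
force: [-2.3, -0.1, -3.7]
finger_gap: 0.111
```

Request:
{"method": "servo_tool", "body": {
  "hand": [0,0,0,0,0],
  "offset": [
    [17.4,3,9],
    [18.3,3.2,8],
    [19,3.4,6.5],
    [19.5,3.5,4.5],
    [0,0,0]
  ],
  "angular": [
    [0,0,0],
    [0,0,0],
    [0,0,0],
    [0,0,0],
    [0,0,0]
  ]
}}

```text
clock: 5.18
eef_pos: [0.6134, 0.0565, 0.3197]
tcp_rot: [0.639, 0.769, -0.009, -0.016]
force: [-2.3, 0.3, 1.5]
finger_gap: 0.113
```

Request:
{"method": "servo_tool", "body": {
  "hand": [0,0,0],
  "offset": [
    [9,1.6,1.6],
    [9,1.6,1.2],
    [0,0,0]
  ],
  "angular": [
    [0,0,0],
    [0,0,0],
    [0,0,0]
  ]
}}

```text
clock: 5.55
eef_pos: [0.6319, 0.0597, 0.3227]
tcp_rot: [0.639, 0.769, -0.009, -0.016]
force: [-1.0, 0.5, -0.3]
finger_gap: 0.11
```

Request:
{"method": "servo_tool", "body": {
  "hand": [0,0],
  "offset": [
    [6,1,0.5],
    [0,0,0]
  ],
  "angular": [
    [0,0,0],
    [0,0,0]
  ]
}}

```text
clock: 5.8
eef_pos: [0.6382, 0.0607, 0.3233]
tcp_rot: [0.64, 0.769, -0.009, -0.016]
force: [-1.5, -0.8, 2.5]
finger_gap: 0.11
```

Request:
{"method": "servo_tool", "body": {
  "hand": [0,0],
  "offset": [
    [3,0.5,0.2],
    [0,0,0]
  ],
  "angular": [
    [0,0,0],
    [0,0,0]
  ]
}}

```text
clock: 6.05
eef_pos: [0.6412, 0.0612, 0.3236]
tcp_rot: [0.64, 0.769, -0.009, -0.016]
force: [-2.3, -0.1, 3.1]
finger_gap: 0.108
```

Request:
{"method": "servo_tool", "body": {
  "hand": [0,0],
  "offset": [
    [3.5,0.6,0],
    [0,0,0]
  ],
  "angular": [
    [0,0,0],
    [0,0,0]
  ]
}}

```text
clock: 6.3
eef_pos: [0.645, 0.0619, 0.3235]
tcp_rot: [0.64, 0.769, -0.009, -0.016]
force: [-1.6, 0.2, 1.4]
finger_gap: 0.11
```

Request:
{"method": "servo_tool", "body": {
  "hand": [0,0],
  "offset": [
    [3.5,0.6,0],
    [0,0,0]
  ],
  "angular": [
    [0,0,0],
    [0,0,0]
  ]
}}

```text
clock: 6.55
eef_pos: [0.649, 0.0626, 0.3237]
tcp_rot: [0.639, 0.769, -0.009, -0.015]
force: [-2.0, 0.0, 1.8]
finger_gap: 0.106
```

Request:
{"method": "servo_tool", "body": {
  "hand": [0,0],
  "offset": [
    [3.5,0.6,0],
    [0,0,0]
  ],
  "angular": [
    [0,0,0],
    [0,0,0]
  ]
}}

```text
clock: 6.8
eef_pos: [0.6528, 0.0632, 0.3237]
tcp_rot: [0.639, 0.769, -0.009, -0.015]
force: [-1.5, 0.4, 3.6]
finger_gap: 0.107
```

```bash
python3 - <<'E'
from h import *
cv2.imwrite("pics/side3.png",cv2.resize(eyes.grab_frame("side")[130:310,240:420,::-1],None,fx=3.3,fy=3.3))
E
```

```text
(no output)
```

View pics/side3.png

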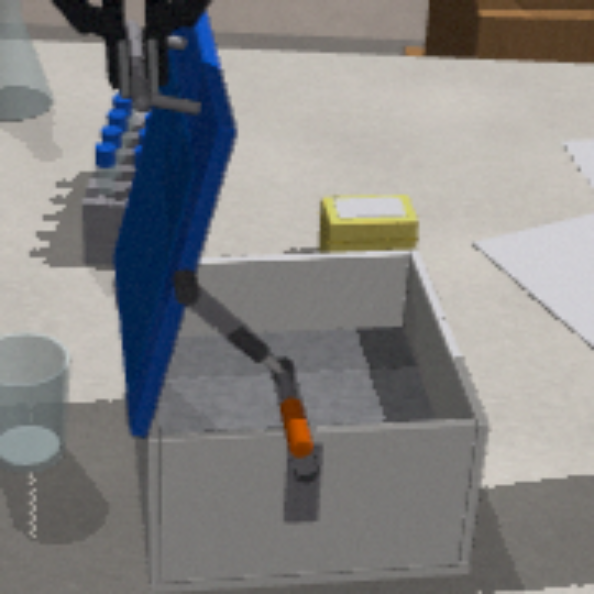

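Request:
{"method": "servo_tool", "body": {
  "hand": [0,0],
  "offset": [
    [3.5,0.6,0],
    [0,0,0]
  ],
  "angular": [
    [0,0,0],
    [0,0,0]
  ]
}}

```text
clock: 7.1
eef_pos: [0.6567, 0.0638, 0.324]
tcp_rot: [0.639, 0.769, -0.008, -0.015]
force: [-0.4, 1.3, 4.1]
finger_gap: 0.104
```

Request:
{"method": "servo_tool", "body": {
  "hand": [0,0],
  "offset": [
    [3.5,0.6,0],
    [0,0,0]
  ],
  "angular": [
    [0,0,0],
    [0,0,0]
  ]
}}

```text
clock: 7.35
eef_pos: [0.6606, 0.0645, 0.324]
tcp_rot: [0.639, 0.769, -0.008, -0.015]
force: [-0.7, -0.1, 3.3]
finger_gap: 0.109
```

Request:
{"method": "servo_tool", "body": {
  "hand": [0,0],
  "offset": [
    [2.5,0.4,0],
    [0,0,0]
  ],
  "angular": [
    [0,0,0],
    [0,0,0]
  ]
}}

```text
clock: 7.6
eef_pos: [0.6632, 0.0649, 0.3238]
tcp_rot: [0.64, 0.769, -0.009, -0.015]
force: [0.1, 0.1, 3.3]
finger_gap: 0.108
```

Request:
{"method": "servo_tool", "body": {
  "hand": [0,0],
  "offset": [
    [2.5,0.4,-0.2],
    [0,0,0]
  ],
  "angular": [
    [0,0,0],
    [0,0,0]
  ]
}}

```text
clock: 7.85
eef_pos: [0.666, 0.0654, 0.3234]
tcp_rot: [0.639, 0.769, -0.009, -0.015]
force: [-0.2, 0.4, 0.9]
finger_gap: 0.109
```

Request:
{"method": "servo_tool", "body": {
  "hand": [0,0],
  "offset": [
    [2.5,0.4,-0.2],
    [0,0,0]
  ],
  "angular": [
    [0,0,0],
    [0,0,0]
  ]
}}

```text
clock: 8.1
eef_pos: [0.6687, 0.0659, 0.3233]
tcp_rot: [0.639, 0.769, -0.008, -0.015]
force: [-2.1, -0.5, 3.8]
finger_gap: 0.11
```

```bash
python3 - <<'E'
from h import *
cv2.imwrite("pics/side4.png",cv2.resize(eyes.grab_frame("side")[130:310,240:420,::-1],None,fx=3.3,fy=3.3))
E
```

```text
(no output)
```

View pics/side4.png

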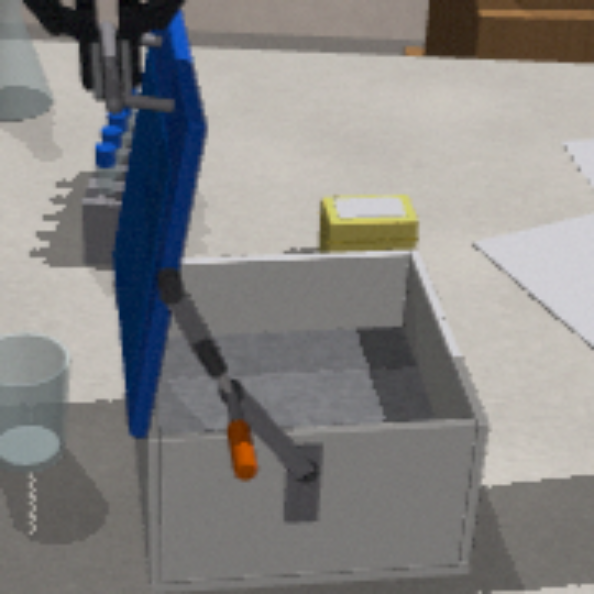

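```bash
python3 - <<'E'
import cv2
a=cv2.imread("pics/side4.png");cv2.imwrite("pics/side4b.png",cv2.resize(a[250:500,120:350],None,fx=2.4,fy=2.4,interpolation=cv2.INTER_CUBIC))
E
```

```text
(no output)
```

View pics/side4b.png

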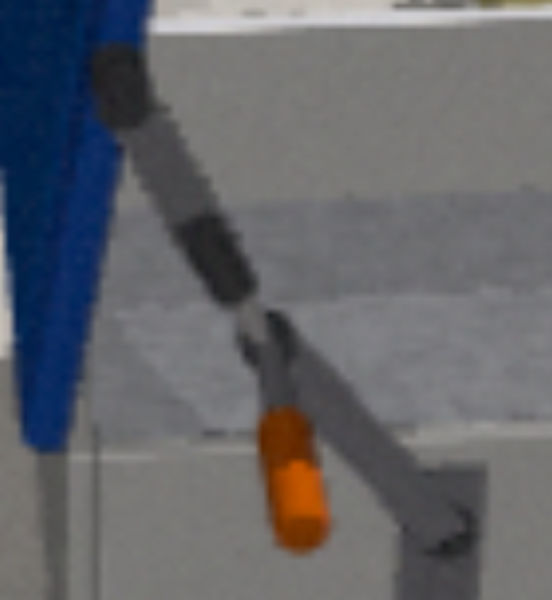

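Request:
{"method": "servo_tool", "body": {
  "hand": [0,0],
  "offset": [
    [-2.5,-0.4,0.2],
    [0,0,0]
  ],
  "angular": [
    [0,0,0],
    [0,0,0]
  ]
}}

```text
clock: 8.4
eef_pos: [0.6656, 0.0654, 0.3234]
tcp_rot: [0.64, 0.769, -0.009, -0.016]
force: [-2.4, 0.0, 3.2]
finger_gap: 0.104
```

```bash
python3 - <<'E'
from h import *
print(env.state()["force"])
cv2.imwrite("pics/side5b.png",cv2.resize(eyes.grab_frame("side")[205:282,275:347,::-1],None,fx=7.5,fy=7.5,interpolation=cv2.INTER_CUBIC))
E
```

```text
[-2.43198221  0.03061098  3.24797944]
```

View pics/side5b.png

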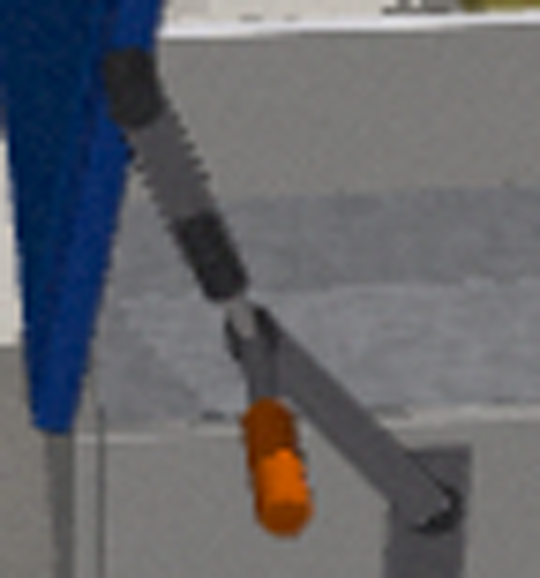

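Request:
{"method": "servo_tool", "body": {
  "hand": [0,0],
  "offset": [
    [-2.5,-0.4,0.2],
    [0,0,0]
  ],
  "angular": [
    [0,0,0],
    [0,0,0]
  ]
}}

```text
clock: 8.7
eef_pos: [0.6629, 0.0649, 0.3236]
tcp_rot: [0.64, 0.769, -0.009, -0.016]
force: [-2.4, -0.3, 2.3]
finger_gap: 0.107
```

Request:
{"method": "servo_tool", "body": {
  "hand": [0,0],
  "offset": [
    [-2,-0.3,0.1],
    [0,0,0]
  ],
  "angular": [
    [0,0,0],
    [0,0,0]
  ]
}}

```text
clock: 8.95
eef_pos: [0.6615, 0.0646, 0.3236]
tcp_rot: [0.64, 0.769, -0.008, -0.015]
force: [0.6, 0.7, 0.3]
finger_gap: 0.11
```

```bash
python3 - <<'E'
from h import *
print(env.state()["force"])
cv2.imwrite("pics/side6b.png",cv2.resize(eyes.grab_frame("side")[205:282,275:347,::-1],None,fx=7.5,fy=7.5,interpolation=cv2.INTER_CUBIC))
E
```

```text
[0.57820278 0.72371522 0.31817659]
```

View pics/side6b.png

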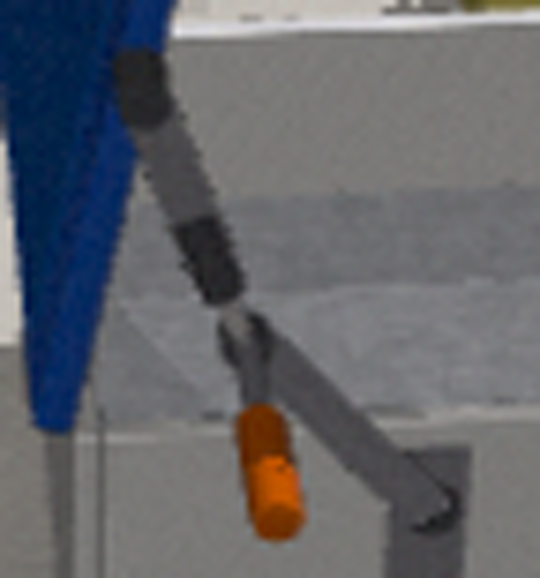

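Request:
{"method": "servo_tool", "body": {
  "hand": [0,0],
  "offset": [
    [-1.5,-0.3,0],
    [0,0,0]
  ],
  "angular": [
    [0,0,0],
    [0,0,0]
  ]
}}

```text
clock: 9.25
eef_pos: [0.6609, 0.0646, 0.3237]
tcp_rot: [0.639, 0.769, -0.008, -0.014]
force: [1.8, 0.4, 0.3]
finger_gap: 0.104
```

Request:
{"method": "servo_tool", "body": {
  "hand": [24,24,24,24,24,24,24,24,24],
  "offset": [
    [0,0,0],
    [0,0,0],
    [0,0,0],
    [0,0,10],
    [0,0,20],
    [0,0,30],
    [0,0,30],
    [0,0,20],
    [0,0,0]
  ],
  "angular": [
    [0,0,0],
    [0,0,0],
    [0,0,0],
    [0,0,0],
    [0,0,0],
    [0,0,0],
    [0,0,0],
    [0,0,0],
    [0,0,0]
  ]
}}

```text
clock: 10.38
eef_pos: [0.6591, 0.0641, 0.4401]
tcp_rot: [0.639, 0.769, -0.008, -0.014]
force: [-0.1, -0.1, -0.2]
finger_gap: 0.284
```

```bash
python3 - <<'E'
from h import *
cv2.imwrite("pics/side7.png",cv2.resize(eyes.grab_frame("side")[90:330,240:440,::-1],None,fx=2.5,fy=2.5,interpolation=cv2.INTER_CUBIC))
E
```

```text
(no output)
```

View pics/side7.png

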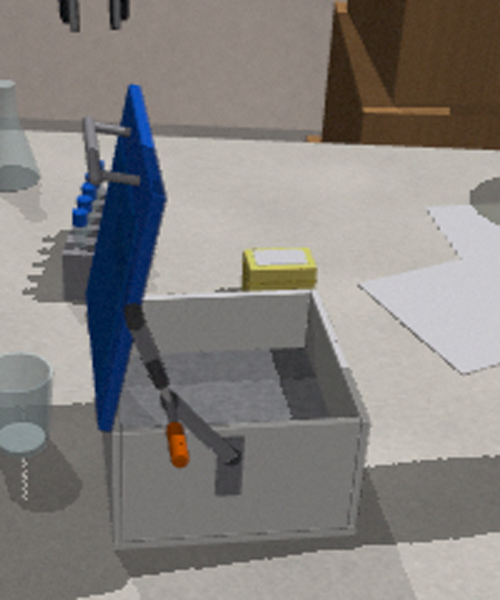

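Request:
{"method": "servo_tool", "body": {
  "hand": [80,80,80,80,80,80,80,80,80,80],
  "offset": [
    [-20,-40,0],
    [-20,-40,0],
    [-20,-40,0],
    [-20,-40,-10],
    [-20,-40,-25],
    [-20,-40,-30],
    [-18,-40,-35],
    [-18,-40,-40],
    [-17,-30,-40],
    [0,0,0]
  ],
  "angular": [
    [0,0,0.169],
    [0,0,0.169],
    [0,0,0.169],
    [0,0,0.169],
    [0,0,0.169],
    [0,0,0.169],
    [0,0,0.169],
    [0,0,0.169],
    [0,0,0.169],
    [0,0,0]
  ]
}}

```text
clock: 11.68
eef_pos: [0.4731, -0.2922, 0.2427]
tcp_rot: [-0.094, 0.995, -0.019, -0.009]
force: [0.1, 0.7, 0.3]
finger_gap: 0.936
```

```bash
python3 - <<'E'
from h import *
s=env.state();print(s["eef_pos"],s["tcp_rot"],s["joint_pos"]);W=eyes.get_calibration("wrist")
cv2.imwrite("pics/wrist8.png",eyes.grab_frame("wrist")[:,:,::-1]);np.save("w8.npy",W,allow_pickle=True)
print(proj(W,[.486,-.287,.055]))
E
```

```text
[ 0.47307878 -0.29220894  0.24268599] [-0.09417224  0.99533434 -0.01877827 -0.00940802] [ 0.28108095  0.39255043  0.23179961  1.75241056 -0.05499607  1.00153848
  2.28457977]
[[326.5306077 233.3408501]]
```

View pics/wrist8.png

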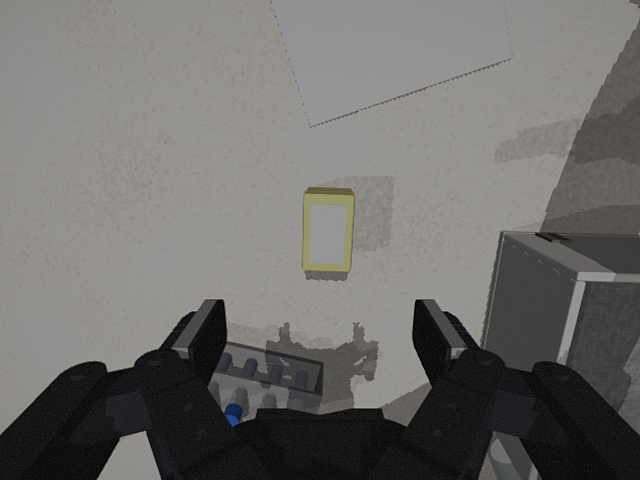

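```bash
cat >> h.py <<'E'
def need(pos,heading):
    s=env.state();c,sn=np.cos(heading),np.sin(heading)
    M=np.c_[[-sn,c,0],[c,sn,0],[0,0,-1]]
    rv=(R.from_matrix(M)*R.from_quat(s["tcp_rot"]).inv()).as_rotvec()
    print("shift mm",np.round((np.array(pos)-s["eef_pos"])*1000,1),"rot",np.round(rv,3))
E
python3 - <<'E'
from h import *
W=np.load("w8.npy",allow_pickle=True).item()
b=np.array([atz(W,p,.055) for p in[(303,195),(354,195),(352,271),(303,271)]]);print(b,b.mean(0))
v=b[2]+b[3]-b[0]-b[1];h=np.arctan2(v[1],v[0]);v2=b[0]-b[1]+b[3]-b[2];print(h,np.arctan2(v2[1],v2[0]), np.linalg.norm(v)/2,np.linalg.norm(v2)/2)
m=b.mean(0);need([m[0],m[1],.02],1.571+.126)
print(np.array(m[:2])-[.486,-.287])
E
```

```text
[[ 0.45299271 -0.31667302  0.055     ]
 [ 0.44350253 -0.26853156  0.055     ]
 [ 0.51983287 -0.25379855  0.055     ]
 [ 0.52993822 -0.30292649  0.055     ]] [ 0.48656658 -0.28548241  0.055     ]
0.18371070834006095 -1.3720009770953052 0.07794961599860004 0.04961179488009923
shift mm [  11.5    5.7 -224.2] rot [ 0.039 -0.014 -0.062]
[0.00056658 0.00151759]
```

Request:
{"method": "servo_tool", "body": {
  "hand": [80,80,80,80,80,80],
  "offset": [
    [6,3,-30],
    [6,3,-50],
    [0,0,-50],
    [0,0,-50],
    [0,0,-25],
    [0,0,0]
  ],
  "angular": [
    [0.02,-0.007,0],
    [0.019,-0.007,0],
    [0,0,0],
    [0,0,0],
    [0,0,0],
    [0,0,0]
  ]
}}

```text
clock: 12.48
eef_pos: [0.4961, -0.2782, 0.0378]
tcp_rot: [-0.094, 0.996, -0.001, 0.007]
force: [0.2, -0.5, 0.5]
finger_gap: 0.936
```

```bash
python3 - <<'E'
from h import *
need([.4866,-.2855,.016],1.761)
E
```

```text
shift mm [ -9.5  -7.3 -21.8] rot [0.    0.013 0.003]
```

Request:
{"method": "servo_tool", "body": {
  "hand": [80,80,80],
  "offset": [
    [-9.5,-7.3,0],
    [0,0,-21],
    [0,0,0]
  ],
  "angular": [
    [0,0.013,0],
    [0,0,0],
    [0,0,0]
  ]
}}

```text
clock: 12.85
eef_pos: [0.4888, -0.2868, 0.0211]
tcp_rot: [-0.094, 0.996, -0.002, 0.002]
force: [0.1, -0.5, -0.3]
finger_gap: 0.935
```

```bash
python3 - <<'E'
from h import *
need([.4866,-.2855,.016],1.761)
E
```

```text
shift mm [-2.2  1.3 -5.1] rot [0.003 0.005 0.003]
```

Request:
{"method": "servo_tool", "body": {
  "hand": [60,40,40,40,40,40],
  "offset": [
    [-2,1.5,-5],
    [0,0,0],
    [0,0,0],
    [0,0,0],
    [0,0,0],
    [0,0,0]
  ],
  "angular": [
    [0,0.004,0],
    [0,0,0],
    [0,0,0],
    [0,0,0],
    [0,0,0],
    [0,0,0]
  ],
  "newtons": 30
}}

```text
clock: 13.6
eef_pos: [0.4877, -0.2863, 0.0191]
tcp_rot: [-0.093, 0.996, -0.003, 0.001]
force: [-0.3, 0.0, -2.4]
finger_gap: 0.585
```

Request:
{"method": "servo_tool", "body": {
  "hand": [40,40,40,40],
  "offset": [
    [0,0,20],
    [0,0,40],
    [0,0,60],
    [0,0,0]
  ],
  "angular": [
    [0,0,0],
    [0,0,0],
    [0,0,0],
    [0,0,0]
  ]
}}

```text
clock: 14.1
eef_pos: [0.4868, -0.2859, 0.1415]
tcp_rot: [-0.093, 0.996, -0.002, 0.0]
force: [0.6, -0.3, -2.2]
finger_gap: 0.579
```

```bash
python3 - <<'E'
from h import *
s=env.state();print(s["eef_pos"],s["force"],s["finger_gap"])
cv2.imwrite("pics/wrist9.png",eyes.grab_frame("wrist")[:,:,::-1])
p=[.5494,.036,.1758]
need(case2w(p,[[-.045,-.02,.20]])[0],1.761)
E
```

```text
[ 0.48683672 -0.28593138  0.14148159] [ 0.62048357 -0.25548507 -2.24412506] 0.5789147607352179
shift mm [ 22.9 293.3  60.9] rot [ 0.002 -0.002  0.003]
```

View pics/wrist9.png

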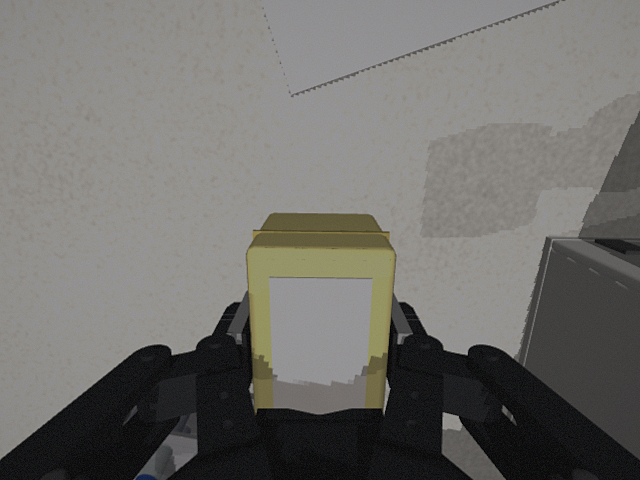

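Request:
{"method": "servo_tool", "body": {
  "hand": [40,40,40,40,40,40,40,40,40],
  "offset": [
    [0,0,40],
    [0,15,40],
    [5,50,5],
    [5,55,0],
    [5,55,0],
    [5,55,0],
    [3,45,0],
    [0,18,0],
    [0,0,0]
  ],
  "angular": [
    [0,0,0],
    [0,0,0],
    [0,0,0],
    [0,0,0],
    [0,0,0],
    [0,0,0],
    [0,0,0],
    [0,0,0],
    [0,0,0]
  ]
}}

```text
clock: 15.28
eef_pos: [0.5014, 0.0191, 0.213]
tcp_rot: [-0.094, 0.996, 0.002, -0.011]
force: [-0.5, -1.4, -1.3]
finger_gap: 0.581
```

```bash
python3 - <<'E'
from h import *
p=[.5494,.036,.1758]
need(case2w(p,[[-.045,-.02,.086]])[0],1.747)
cv2.imwrite("pics/top10.png",cv2.resize(eyes.grab_frame("top")[190:330,240:400,::-1],None,fx=5,fy=4.28))
cv2.imwrite("pics/side10.png",cv2.resize(eyes.grab_frame("side")[90:330,240:440,::-1],None,fx=2.5,fy=2.5,interpolation=cv2.INTER_CUBIC))
E
```

```text
shift mm [   7.1  -10.6 -127. ] rot [-0.001 -0.023 -0.011]
```

View pics/side10.png

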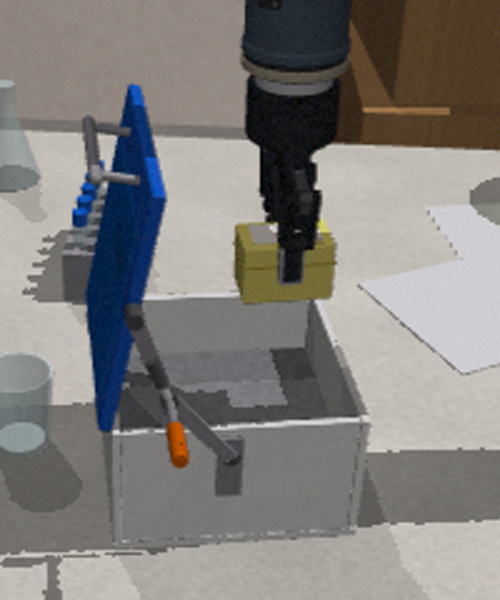

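View pics/top10.png

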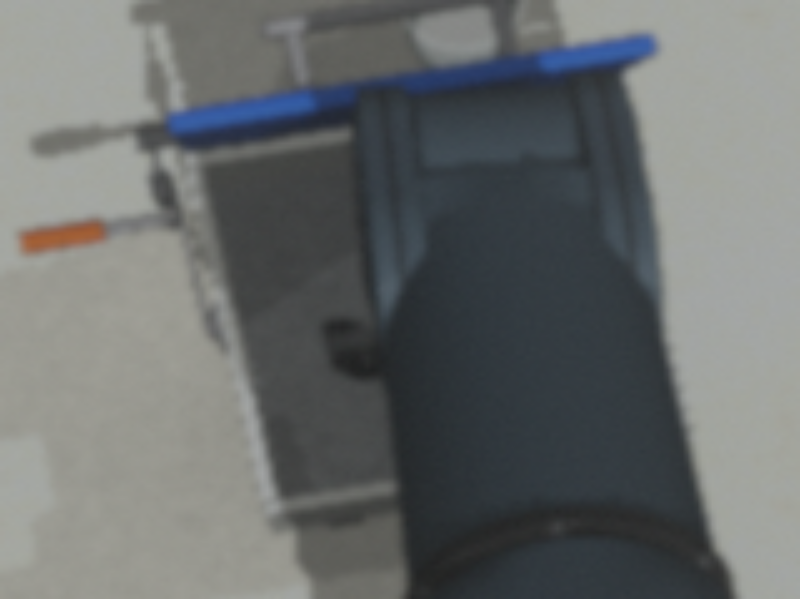

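```bash
python3 - <<'E'
from h import *
T=eyes.get_calibration("top")
for z in(.35,.45,.55,.65):
  print(z,atz(T,(480/5+240,80/4.28+190),z),atz(T,(400/5+240,100/4.28+190),.345))
cv2.imwrite("pics/side10f.png",eyes.grab_frame("side")[:,:,::-1])
E
```

```text
0.35 [0.6194105  0.01345876 0.35      ] [0.61113785 0.048799   0.345     ]
0.45 [0.59252634 0.01756451 0.45      ] [0.61113785 0.048799   0.345     ]
0.55 [0.56564217 0.02167026 0.55      ] [0.61113785 0.048799   0.345     ]
0.65 [0.538758   0.02577601 0.65      ] [0.61113785 0.048799   0.345     ]
```

View pics/side10f.png

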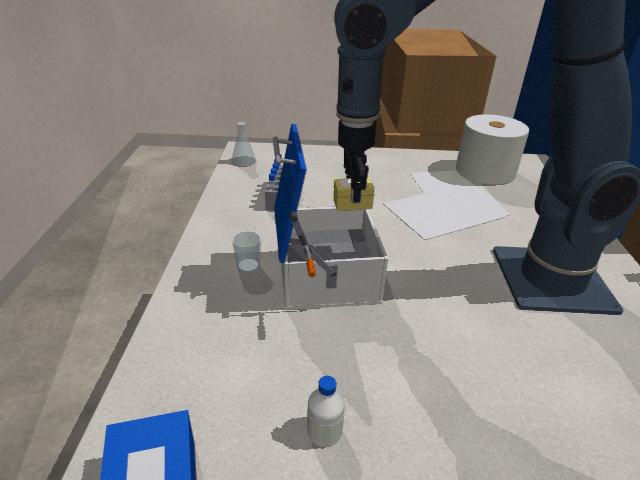

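Request:
{"method": "servo_tool", "body": {
  "hand": [40,40,40,40,40],
  "offset": [
    [5,-8,0],
    [0,0,-45],
    [0,0,-45],
    [0,0,-20],
    [0,0,0]
  ],
  "angular": [
    [0,-0.02,-0.01],
    [0,0,0],
    [0,0,0],
    [0,0,0],
    [0,0,0]
  ]
}}

```text
clock: 16.05
eef_pos: [0.509, -0.0011, 0.102]
tcp_rot: [-0.08, 0.997, -0.002, 0.003]
force: [-0.0, -0.3, -1.6]
finger_gap: 0.583
```

```bash
python3 - <<'E'
from h import *
p=[.5494,.036,.1758]
need(case2w(p,[[-.045,-.02,.084]])[0],1.747)
cv2.imwrite("pics/side11.png",cv2.resize(eyes.grab_frame("side")[90:330,240:440,::-1],None,fx=2.5,fy=2.5,interpolation=cv2.INTER_CUBIC))
E
```

```text
shift mm [ -0.4   9.6 -18. ] rot [0.003 0.007 0.016]
```

View pics/side11.png

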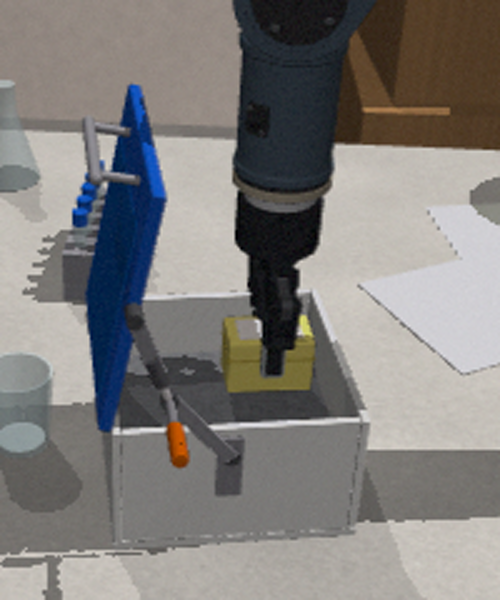

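Request:
{"method": "servo_tool", "body": {
  "hand": [40,40,40,40],
  "offset": [
    [0,8,-8],
    [0,0,-6],
    [0,0,-2],
    [0,0,0]
  ],
  "angular": [
    [0,0.005,0.01],
    [0,0,0],
    [0,0,0],
    [0,0,0]
  ]
}}

```text
clock: 16.6
eef_pos: [0.5114, 0.0069, 0.0883]
tcp_rot: [-0.085, 0.996, -0.001, 0.004]
force: [0.1, -0.3, -1.5]
finger_gap: 0.583
```

Request:
{"method": "servo_tool", "body": {
  "hand": [40,40,40],
  "offset": [
    [0,0,-3],
    [0,0,-2],
    [0,0,0]
  ],
  "angular": [
    [0,0,0],
    [0,0,0],
    [0,0,0]
  ]
}}

```text
clock: 16.98
eef_pos: [0.5117, 0.0069, 0.0834]
tcp_rot: [-0.085, 0.996, -0.001, 0.004]
force: [-0.1, 0.7, -2.3]
finger_gap: 0.583
```

Request:
{"method": "servo_tool", "body": {
  "hand": [40,40],
  "offset": [
    [0,0,-2],
    [0,0,0]
  ],
  "angular": [
    [0,0,0],
    [0,0,0]
  ]
}}

```text
clock: 17.23
eef_pos: [0.5122, 0.007, 0.0833]
tcp_rot: [-0.084, 0.996, -0.001, 0.005]
force: [0.8, 0.0, -1.6]
finger_gap: 0.58
```

Request:
{"method": "servo_tool", "body": {
  "hand": [55,65,72,72,72,72,72,72],
  "offset": [
    [0,0,0],
    [0,0,0],
    [0,0,0],
    [0,0,0],
    [0,0,20],
    [0,0,50],
    [0,0,55],
    [0,0,0]
  ],
  "angular": [
    [0,0,0],
    [0,0,0],
    [0,0,0],
    [0,0,0],
    [0,0,0],
    [0,0,0],
    [0,0,0],
    [0,0,0]
  ]
}}

```text
clock: 18.23
eef_pos: [0.5116, 0.0068, 0.2111]
tcp_rot: [-0.084, 0.996, -0.001, 0.004]
force: [0.0, 0.2, -0.9]
finger_gap: 0.84
```

```bash
python3 - <<'E'
from h import *
s=env.state();print(s["eef_pos"])
cv2.imwrite("pics/side12.png",cv2.resize(eyes.grab_frame("side")[90:330,240:440,::-1],None,fx=2.5,fy=2.5,interpolation=cv2.INTER_CUBIC))
W=eyes.get_calibration("wrist");np.save("w12.npy",W,allow_pickle=True)
cv2.imwrite("pics/wrist12.png",eyes.grab_frame("wrist")[:,:,::-1])
E
```

```text
[0.51161902 0.00684263 0.21112317]
```

View pics/side12.png

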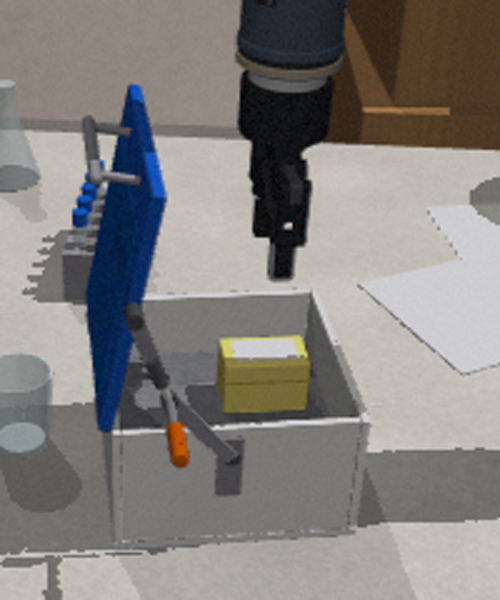

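View pics/wrist12.png

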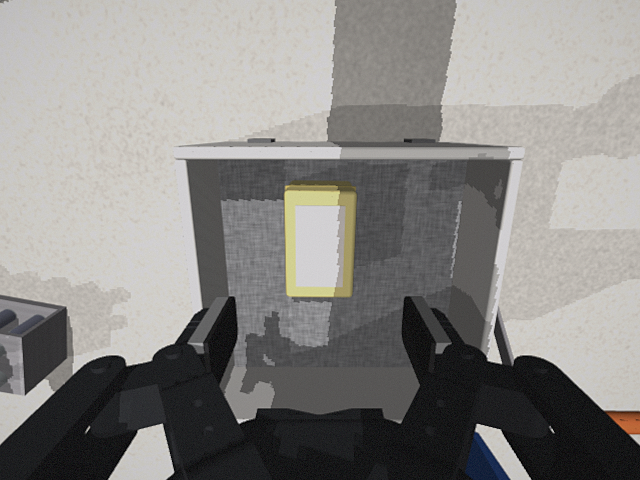

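```bash
python3 - <<'E'
from h import *
W=np.load("w12.npy",allow_pickle=True).item();T=eyes.get_calibration("top");S=eyes.get_calibration("side")
a=atz(W,(177,147.5),.13);b=atz(W,(524,147.5),.13);print(a,b,np.linalg.norm(a-b))
yaw=np.arctan2(-(b-a)[0],(b-a)[1]);m=(a+b)/2;print("case from wrist",m[:2]+.11*np.array([np.cos(yaw),np.sin(yaw)]),yaw)
g=tri([(T,(62/5+240-.4,236/4.28+190-.4)),(S,(178/2.5+240-.3,445/2.5+90-.3))]);print(g,proj(T,g)-[62/5+239.6,236/4.28+189.6],proj(S,g)-[310.9,267.7])
for p in([.5494,.0317,.1758],[.5494,.036,.1758]):
    d=g[:2]-p[:2];c,s=np.cos(p[2]),np.sin(p[2]);x=c*d[0]+s*d[1];print(x,-s*d[0]+c*d[1],g[2],"dist to (.01,.1)",np.hypot(x-.01,g[2]-.1))
E
```

```text
[ 0.45809697 -0.08977799  0.13      ] [0.4217742  0.12213787 0.13      ] 0.2150062188293435
case from wrist [0.54835452 0.03476315] 0.16975230048933546
[0.58206931 0.21728301 0.16809207] [[ 0.00471651 -0.05261691]] [[0.06563651 0.01859288]]
0.06462347335812013 0.17700888496342176 0.16809207243746135 dist to (.01,.1) 0.08729406721269059
0.06387142114710795 0.17277516113304361 0.16809207243746135 dist to (.01,.1) 0.0868254590845194
```

```bash
python3 - <<'E'
import numpy as np
from scipy.optimize import brentq
A=np.array([.01,.1]);H=np.array([.11,.13]);l1=.0855
def B(t,b): # b rel hinge shut
    c,s=np.cos(t),np.sin(t); return H+np.array([c*b[0]+s*b[1],-s*b[0]+c*b[1]])
b=np.array([-.1175,.011])
for ts in(1.36,1.39,1.42):
    l2=np.linalg.norm(B(ts,b)-A)-l1
    print("l2",l2,"knee shut",np.pi-np.arccos((l1**2+l2**2-np.linalg.norm(B(0,b)-A)**2)/2/l1/l2))
    f=lambda t,a:np.linalg.norm(B(t,b)-A-l1*np.array([np.cos(a),np.sin(a)]))-l2
    out=[]
    for d in range(40,205,10):
        a=np.radians(d)
        ths=np.linspace(-.1,ts+.02,400);v=[f(t,a) for t in ths]
        r=[brentq(f,ths[i],ths[i+1],args=(a,)) for i in range(399) if v[i]*v[i+1]<0]
        out.append((d,np.round(r,2).tolist()))
    print(out)
E
```

```text
l2 0.08506812845184959 knee shut 2.6127679216858413
[(40, [-0.03, 1.1]), (50, [1.32]), (60, [1.36]), (70, [1.33]), (80, [1.26]), (90, [1.16]), (100, [1.05]), (110, [0.93]), (120, [0.81]), (130, [0.68]), (140, [0.55]), (150, [0.43]), (160, [0.3]), (170, [0.18]), (180, [0.07]), (190, [-0.02]), (200, [])]
l2 0.08718339273639776 knee shut 2.619730463091703
[(40, [-0.09, 1.16]), (50, [1.35]), (60, [1.39]), (70, [1.35]), (80, [1.28]), (90, [1.18]), (100, [1.07]), (110, [0.95]), (120, [0.83]), (130, [0.7]), (140, [0.57]), (150, [0.45]), (160, [0.32]), (170, [0.21]), (180, [0.1]), (190, [0.0]), (200, [-0.08])]
l2 0.08926020449059761 knee shut 2.627481312709496
[(40, [1.22]), (50, [1.39]), (60, [1.42]), (70, [1.38]), (80, [1.3]), (90, [1.2]), (100, [1.09]), (110, [0.97]), (120, [0.85]), (130, [0.72]), (140, [0.59]), (150, [0.47]), (160, [0.34]), (170, [0.23]), (180, [0.12]), (190, [0.03]), (200, [-0.05])]
```

Request:
{"method": "servo_tool", "body": {
  "hand": [40,40,40,40,40,40,40,40,40,40],
  "offset": [
    [-5,20,20],
    [-10,30,20],
    [-10,30,10],
    [-10,30,0],
    [-5,30,0],
    [0,30,0],
    [5,25,0],
    [20,15,0],
    [25,5,0],
    [0,0,0]
  ],
  "angular": [
    [0,0,-0.17],
    [0,0,-0.17],
    [0,0,-0.17],
    [0,0,-0.17],
    [0,0,-0.17],
    [0,0,-0.17],
    [0,0,-0.17],
    [0,0,-0.17],
    [0,0,-0.17],
    [0,0,0]
  ]
}}

```text
clock: 19.58
eef_pos: [0.5108, 0.2271, 0.2424]
tcp_rot: [0.648, 0.761, -0.008, -0.01]
force: [0.2, 0.2, -0.4]
finger_gap: 0.467
```

```bash
python3 - <<'E'
from h import *
p=[.549,.0345,.174]
need(case2w(p,[[.064,.188,.26]])[0],.174)
s=env.state();print(s["joint_pos"])
W=eyes.get_calibration("wrist");np.save("w13.npy",W,allow_pickle=True)
cv2.imwrite("pics/wrist13.png",eyes.grab_frame("wrist")[:,:,::-1])
print(proj(W,[.582,.217,.168]))
E
```

```text
shift mm [68.7  3.7 17.6] rot [-0.001 -0.026  0.014]
[-0.81491874  0.44193954  0.48350754  1.72382171 -0.24203247  1.05810121
 -0.08612035]
[[424.61853122 286.23483877]]
```

View pics/wrist13.png

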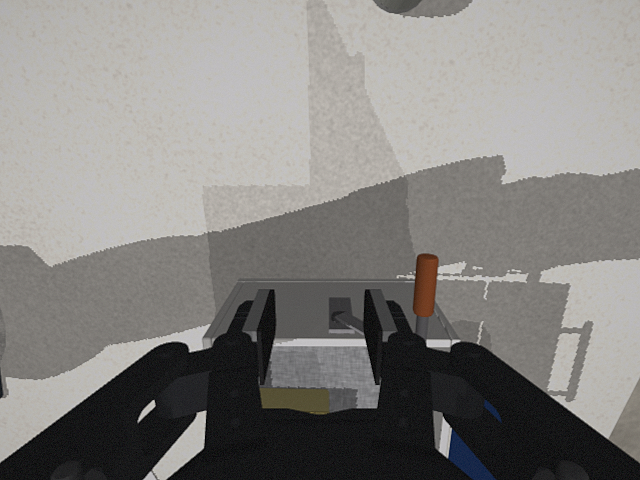

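Request:
{"method": "servo_tool", "body": {
  "hand": [40,40,40,40],
  "offset": [
    [22,2,8],
    [25,2,8],
    [20,0,0],
    [0,0,0]
  ],
  "angular": [
    [0,-0.012,0.007],
    [0,-0.012,0.007],
    [0,0,0],
    [0,0,0]
  ]
}}

```text
clock: 20.12
eef_pos: [0.5736, 0.2292, 0.255]
tcp_rot: [0.638, 0.77, -0.004, -0.003]
force: [-0.0, 0.1, -0.4]
finger_gap: 0.469
```

```bash
python3 - <<'E'
from h import *
p=[.549,.0345,.174]
need(case2w(p,[[.064,.188,.149]])[0],.174)
W=eyes.get_calibration("wrist");np.save("w14.npy",W,allow_pickle=True)
cv2.imwrite("pics/wrist14.png",eyes.grab_frame("wrist")[:,:,::-1])
print(proj(W,[.582,.217,.168]))
E
```

```text
shift mm [   5.9    1.6 -106. ] rot [ 0.002 -0.011 -0.012]
[[330.37968254 267.17979086]]
```

View pics/wrist14.png

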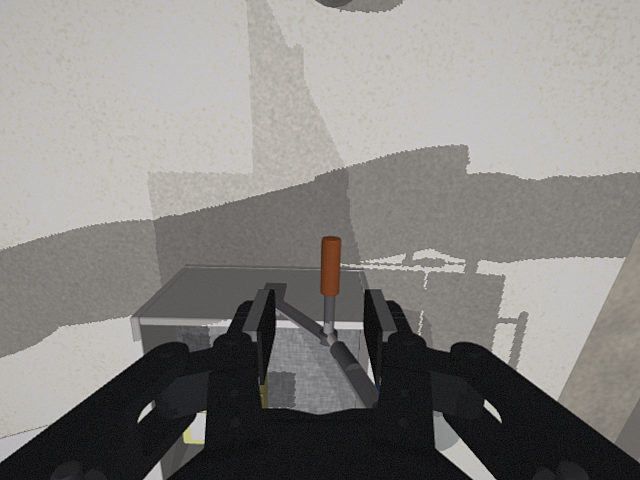

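Request:
{"method": "servo_tool", "body": {
  "hand": [40,40,40,40,40],
  "offset": [
    [5,1.5,-35],
    [0,0,-35],
    [0,0,-25],
    [0,0,-6],
    [0,0,0]
  ],
  "angular": [
    [0,-0.01,-0.01],
    [0,0,0],
    [0,0,0],
    [0,0,0],
    [0,0,0]
  ]
}}

```text
clock: 20.8
eef_pos: [0.5723, 0.2306, 0.1519]
tcp_rot: [0.64, 0.768, -0.002, -0.001]
force: [0.2, 0.6, -1.1]
finger_gap: 0.467
```

```bash
python3 - <<'E'
from h import *
p=[.549,.0345,.174]
need(case2w(p,[[.064,.188,.149]])[0],.174)
cv2.imwrite("pics/wrist15.png",eyes.grab_frame("wrist")[:,:,::-1])
E
```

```text
shift mm [ 7.2  0.2 -2.9] rot [ 0.001 -0.005 -0.007]
```

View pics/wrist15.png

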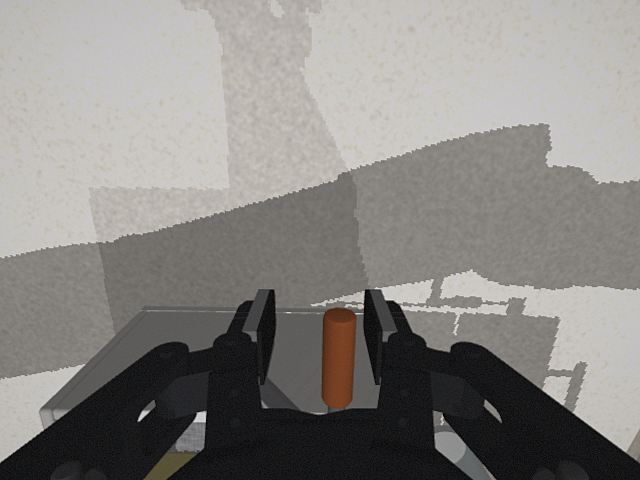

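Request:
{"method": "servo_tool", "body": {
  "hand": [40,25,0,0,0,0,0],
  "offset": [
    [6,1,-2],
    [0,0,0],
    [0,0,0],
    [0,0,0],
    [0,0,0],
    [0,0,0],
    [0,0,0]
  ],
  "angular": [
    [0,0,0],
    [0,0,0],
    [0,0,0],
    [0,0,0],
    [0,0,0],
    [0,0,0],
    [0,0,0]
  ],
  "newtons": 30
}}

```text
clock: 21.72
eef_pos: [0.5801, 0.232, 0.1525]
tcp_rot: [0.64, 0.768, -0.0, -0.0]
force: [0.4, -0.2, -1.0]
finger_gap: 0.148
```

```bash
python3 - <<'E'
from h import *
s=env.state();print(s["eef_pos"]);p=[.549,.0345,.174]
d=s["eef_pos"][:2]-p[:2];c,sn=np.cos(p[2]),np.sin(p[2]);x=c*d[0]+sn*d[1];print("grip case",x,-sn*d[0]+c*d[1],s["eef_pos"][2]+.019)
cv2.imwrite("pics/wrist16.png",eyes.grab_frame("wrist")[:,:,::-1])
cv2.imwrite("pics/side16.png",cv2.resize(eyes.grab_frame("side")[90:330,240:440,::-1],None,fx=2.5,fy=2.5,interpolation=cv2.INTER_CUBIC))
for d in range(51,200,6):
    a=np.radians(d);print(d,np.round(1000*(case2w(p,[[.01+.0855*np.cos(a),.188,.081+.0855*np.sin(a)]])[0]),0))
E
```

```text
[0.58008711 0.23197833 0.15248279]
grip case 0.0648058085073206 0.18911453261682337 0.17148278688027171
51 [579. 231. 147.]
57 [572. 229. 153.]
63 [565. 228. 157.]
69 [556. 227. 161.]
75 [548. 225. 164.]
81 [539. 224. 165.]
87 [531. 222. 166.]
93 [522. 221. 166.]
99 [513. 219. 165.]
105 [505. 218. 164.]
111 [496. 216. 161.]
117 [488. 215. 157.]
123 [480. 213. 153.]
129 [473. 212. 147.]
135 [467. 211. 141.]
141 [461. 210. 135.]
147 [456. 209. 128.]
153 [451. 208. 120.]
159 [448. 208. 112.]
165 [445. 207. 103.]
171 [443. 207.  94.]
177 [442. 207.  85.]
183 [442. 207.  77.]
189 [443. 207.  68.]
195 [445. 207.  59.]
```

View pics/wrist16.png

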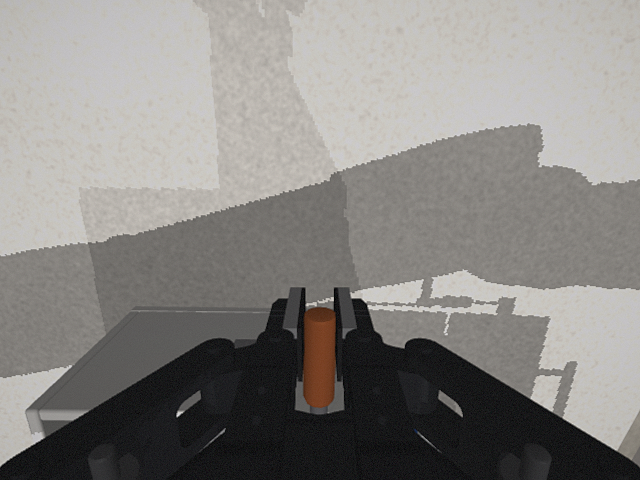

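View pics/side16.png

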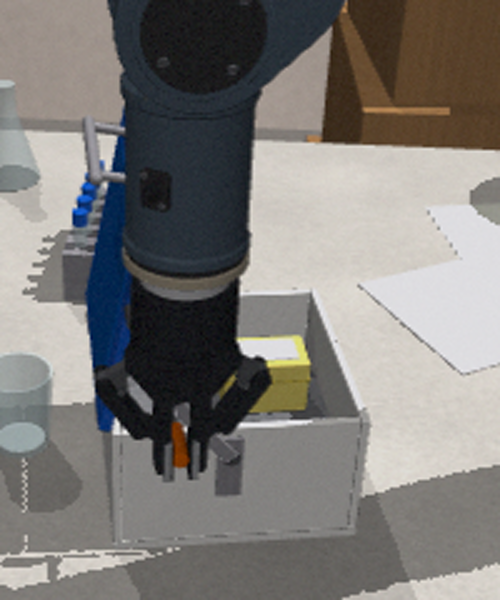

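Request:
{"method": "servo_tool", "body": {
  "hand": [0,0,0],
  "offset": [
    [-4,-0.7,3.2],
    [-4,-0.7,3],
    [0,0,0]
  ],
  "angular": [
    [0,0,0],
    [0,0,0],
    [0,0,0]
  ]
}}

```text
clock: 22.2
eef_pos: [0.5721, 0.2307, 0.159]
tcp_rot: [0.64, 0.768, 0.001, 0.0]
force: [1.8, -0.3, -4.7]
finger_gap: 0.153
```

Request:
{"method": "servo_tool", "body": {
  "hand": [0,0,0],
  "offset": [
    [-5,-0.9,3],
    [-5,-0.9,2.5],
    [0,0,0]
  ],
  "angular": [
    [0,0,0],
    [0,0,0],
    [0,0,0]
  ]
}}

```text
clock: 22.58
eef_pos: [0.5621, 0.229, 0.1655]
tcp_rot: [0.64, 0.768, 0.001, 0.001]
force: [2.3, -0.0, -3.1]
finger_gap: 0.152
```

Request:
{"method": "servo_tool", "body": {
  "hand": [0,0,0,0,0],
  "offset": [
    [-7,-1.4,2],
    [-8,-1.4,1.5],
    [-8,-1.4,1.2],
    [-8,-1.4,0.6],
    [0,0,0]
  ],
  "angular": [
    [0,0,0],
    [0,0,0],
    [0,0,0],
    [0,0,0],
    [0,0,0]
  ]
}}

```text
clock: 23.2
eef_pos: [0.5343, 0.2244, 0.1749]
tcp_rot: [0.64, 0.768, 0.006, 0.003]
force: [0.3, 1.0, 2.3]
finger_gap: 0.149
```

```bash
python3 - <<'E'
from h import *
cv2.imwrite("pics/side17.png",cv2.resize(eyes.grab_frame("side")[90:330,240:440,::-1],None,fx=2.5,fy=2.5,interpolation=cv2.INTER_CUBIC))
E
```

```text
(no output)
```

View pics/side17.png

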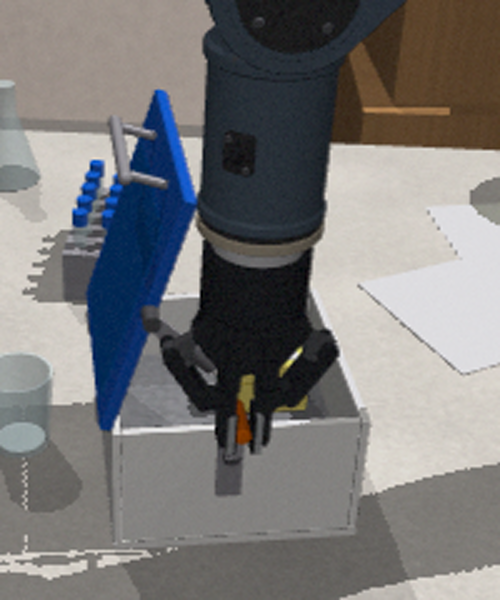

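Request:
{"method": "servo_tool", "body": {
  "hand": [0,0,0,0,0,0],
  "offset": [
    [-9,-1.6,-0.5],
    [-9,-1.6,-0.8],
    [-8.7,-1.5,-2],
    [-8.5,-1.5,-3],
    [-8,-1.5,-4],
    [0,0,0]
  ],
  "angular": [
    [0,0,0],
    [0,0,0],
    [0,0,0],
    [0,0,0],
    [0,0,0],
    [0,0,0]
  ]
}}

```text
clock: 24.0
eef_pos: [0.4863, 0.2162, 0.162]
tcp_rot: [0.64, 0.769, 0.004, 0.002]
force: [-4.1, 1.6, -2.4]
finger_gap: 0.148
```

Request:
{"method": "servo_tool", "body": {
  "hand": [0,0,0,0,0,0],
  "offset": [
    [-8.5,-1.3,-4.5],
    [-6.5,-1,-6],
    [-7,-1,-7],
    [-5.5,-1,-6.5],
    [-5,-1,-7.5],
    [0,0,0]
  ],
  "angular": [
    [0,0,0],
    [0,0,0],
    [0,0,0],
    [0,0,0],
    [0,0,0],
    [0,0,0]
  ]
}}

```text
clock: 24.75
eef_pos: [0.4506, 0.2101, 0.127]
tcp_rot: [0.64, 0.769, 0.002, 0.001]
force: [0.1, 0.7, -7.1]
finger_gap: 0.144
```

```bash
python3 - <<'E'
from h import *
cv2.imwrite("pics/side18.png",cv2.resize(eyes.grab_frame("side")[90:330,240:440,::-1],None,fx=2.5,fy=2.5,interpolation=cv2.INTER_CUBIC))
E
```

```text
(no output)
```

View pics/side18.png

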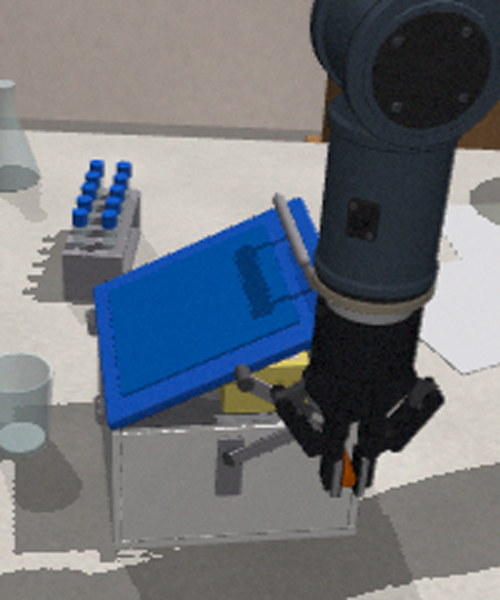

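Request:
{"method": "servo_tool", "body": {
  "hand": [0,0,0,0,0,0],
  "offset": [
    [-3,-0.5,-8],
    [-2.8,-0.5,-8.5],
    [-1.8,-0.3,-8.5],
    [-1,-0.2,-8.5],
    [0,0,-7],
    [0,0,0]
  ],
  "angular": [
    [0,0,0],
    [0,0,0],
    [0,0,0],
    [0,0,0],
    [0,0,0],
    [0,0,0]
  ]
}}

```text
clock: 25.55
eef_pos: [0.4425, 0.2088, 0.084]
tcp_rot: [0.64, 0.769, 0.003, 0.002]
force: [-1.0, 1.9, -5.2]
finger_gap: 0.144
```

Request:
{"method": "servo_tool", "body": {
  "hand": [0,0,0,0],
  "offset": [
    [0.3,0,-5],
    [0.6,0,-5],
    [0.9,0.1,-5],
    [0,0,0]
  ],
  "angular": [
    [0,0,0],
    [0,0,0],
    [0,0,0],
    [0,0,0]
  ]
}}

```text
clock: 26.05
eef_pos: [0.4456, 0.2093, 0.0686]
tcp_rot: [0.64, 0.769, 0.004, 0.002]
force: [-0.7, 2.1, -1.5]
finger_gap: 0.145
```

```bash
python3 - <<'E'
from h import *
cv2.imwrite("pics/side19.png",cv2.resize(eyes.grab_frame("side")[90:330,240:440,::-1],None,fx=2.5,fy=2.5,interpolation=cv2.INTER_CUBIC))
E
```

```text
(no output)
```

View pics/side19.png

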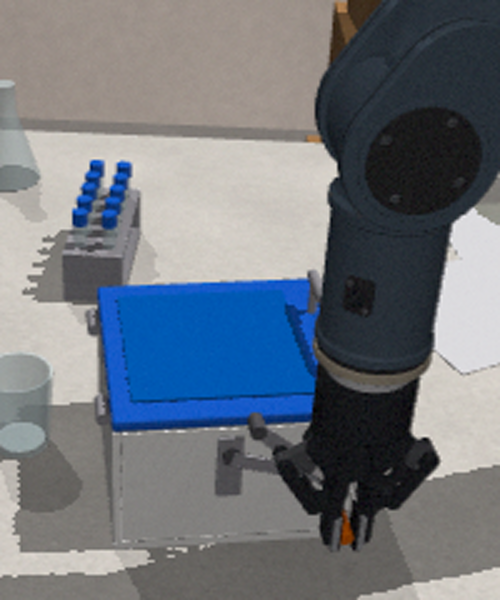

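Request:
{"method": "servo_tool", "body": {
  "hand": [0,0],
  "offset": [
    [1,0.1,-3],
    [0,0,0]
  ],
  "angular": [
    [0,0,0],
    [0,0,0]
  ]
}}

```text
clock: 26.35
eef_pos: [0.4463, 0.2094, 0.066]
tcp_rot: [0.64, 0.769, 0.004, 0.002]
force: [-2.2, 1.7, 2.4]
finger_gap: 0.147
```

Request:
{"method": "servo_tool", "body": {
  "hand": [0,0],
  "offset": [
    [1,0.1,-2.5],
    [0,0,0]
  ],
  "angular": [
    [0,0,0],
    [0,0,0]
  ]
}}

```text
clock: 26.6
eef_pos: [0.4471, 0.2095, 0.0637]
tcp_rot: [0.64, 0.769, 0.004, 0.002]
force: [-3.0, 1.6, 5.5]
finger_gap: 0.147
```

Request:
{"method": "servo_tool", "body": {
  "hand": [0,0],
  "offset": [
    [0.5,0.1,-2],
    [0,0,0]
  ],
  "angular": [
    [0,0,0],
    [0,0,0]
  ]
}}

```text
clock: 26.85
eef_pos: [0.4476, 0.2096, 0.0621]
tcp_rot: [0.64, 0.769, 0.004, 0.001]
force: [-2.7, 1.0, 7.7]
finger_gap: 0.147
```

Request:
{"method": "servo_tool", "body": {
  "hand": [20,30,40,40,40],
  "offset": [
    [0,0,0],
    [0,0,0],
    [0,0,0],
    [0,0,0],
    [0,0,0]
  ],
  "angular": [
    [0,0,0],
    [0,0,0],
    [0,0,0],
    [0,0,0],
    [0,0,0]
  ]
}}

```text
clock: 27.48
eef_pos: [0.4487, 0.2088, 0.0619]
tcp_rot: [0.64, 0.768, 0.004, 0.002]
force: [0.7, 0.1, -0.4]
finger_gap: 0.47
```

```bash
python3 - <<'E'
from h import *
cv2.imwrite("pics/wrist20.png",eyes.grab_frame("wrist")[:,:,::-1])
E
```

```text
(no output)
```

View pics/wrist20.png

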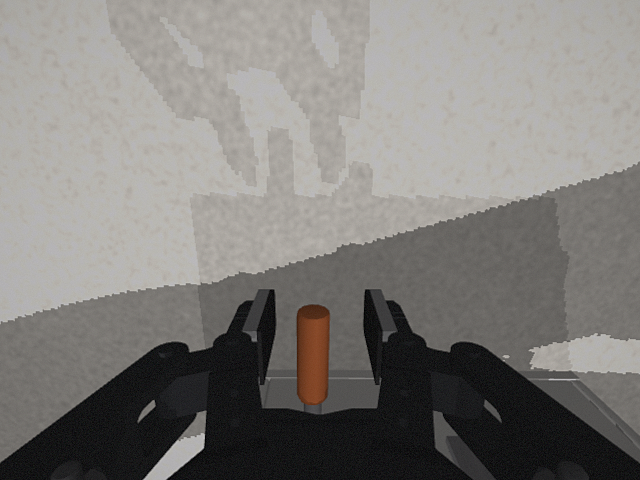

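Released; the grip (313,355) hangs free between the open fingers (about 270 and 370). Back out upward and outward.

Request:
{"method": "servo_tool", "body": {
  "hand": [40,40,40,40,40,40,40],
  "offset": [
    [0,0,30],
    [0,0,50],
    [0,10,60],
    [-10,50,50],
    [-10,60,10],
    [-10,60,0],
    [0,0,0]
  ],
  "angular": [
    [0,0,0],
    [0,0,0],
    [0,0,0],
    [0,0,0],
    [0,0,0],
    [0,0,0],
    [0,0,0]
  ]
}}

```text
clock: 28.4
eef_pos: [0.4175, 0.3866, 0.2628]
tcp_rot: [0.641, 0.767, 0.005, 0.002]
force: [0.2, -1.7, -1.5]
finger_gap: 0.466
```

```bash
python3 - <<'E'
from h import *
cv2.imwrite("pics/side21.png",eyes.grab_frame("side")[:,:,::-1]);cv2.imwrite("pics/top21.png",eyes.grab_frame("top")[:,:,::-1])
a=cv2.imread("pics/side21.png");b=cv2.imread("pics/side0.png");t=cv2.imread("pics/top21.png")
cv2.imwrite("pics/cmp21.png",np.vstack([cv2.resize(a[190:320,230:400],None,fx=2.3,fy=2.3),cv2.resize(b[190:320,230:400],None,fx=2.3,fy=2.3)]))
E
```

```text
(no output)
```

View pics/cmp21.png

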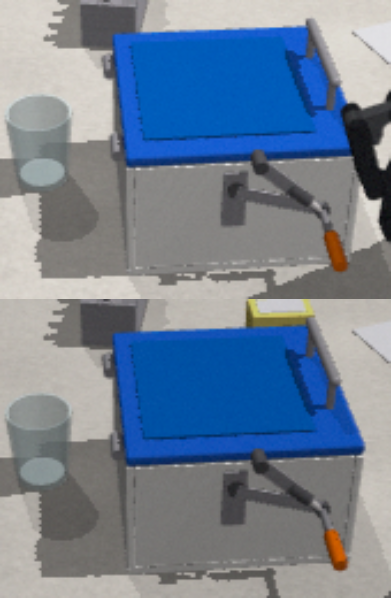

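View pics/top21.png

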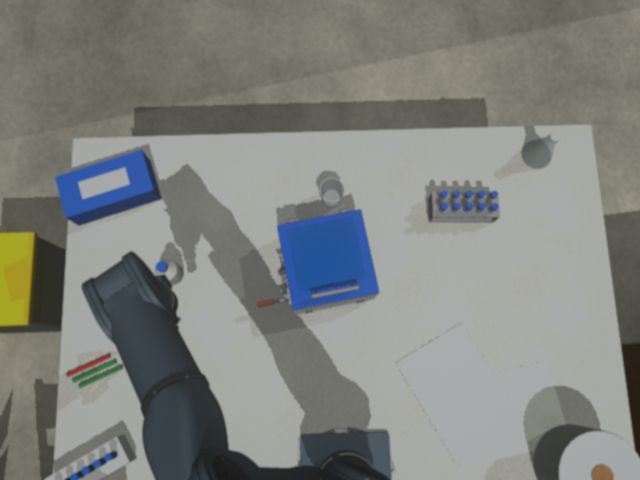

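View pics/side21.png

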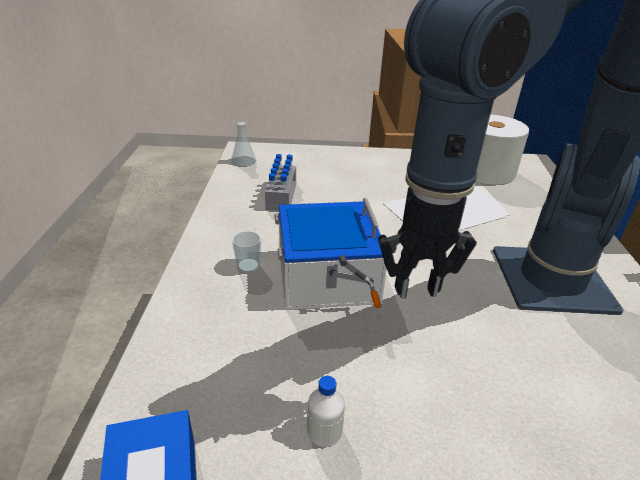

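```bash
python3 - <<'E'
import cv2,numpy as np
a=cv2.imread("pics/side21.png").astype(float);b=cv2.imread("pics/side0.png").astype(float)
# gradient-based shift of lid region & grip
for n,(y0,y1,x0,x1) in dict(lid=(200,262,276,350),stay=(255,312,335,385),bottle=(372,450,302,350)).items():
    g=lambda m:cv2.Laplacian(cv2.cvtColor(m[y0:y1,x0:x1].astype('uint8'),cv2.COLOR_BGR2GRAY),cv2.CV_32F)
    print(n,cv2.phaseCorrelate(g(b),g(a)))
E
```

```text
lid ((0.5741512636777983, 0.024662077557245254), 0.8751785163084665)
stay ((0.16114853426523368, -0.1311741639421804), 0.8548683579762777)
bottle ((0.3079988630461621, 0.05196919269170053), 0.3848701134324074)
```

```bash
python3 - <<'E'
from station import order
print(order.hand_in())
E
```

```text
the job is handed in; nothing more can be done
None
```

The job is handed in at about 28.5 s of the 72 s allowed. All steps ran in the required order, and I saw no failure; the hand-in itself reports no verdict.

- **Lid opened:** I raised the lid by its bar handle. I did not feel a clear stop when the stay went straight; the side camera showed the knee already over centre at about 1.39 rad. I let it sink back about 0.03 rad, and the force change and the next picture showed it standing by itself.
- **Tip box:** I set it upright on the foam and let go. The pictures from above and the side showed it standing clear of the walls.
- **Lid closed:** I held the orange grip, pushed the knee back over its lock point and guided it round its arc, then pressed gently until the lid met the rim. I then released the grip and backed the arm away.

**Last checks:** the lid, stay and bottle match the first side picture to within about 0.6 pixel (the bottle match was weaker). By eye the beaker and rack stand where they were. The arm touches nothing. Forces I read stayed under about 8 N.

**Not checked:** the box could not be seen once the lid was shut, so its final state rests on the pictures before closing. The stretch of the stay's buffer and the lid's speed were not measured directly. I inferred them from the low forces and the slow steps.

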